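Load the sloped slide reader and trip its treadle

ROBOT

A 6-joint arm with a two-finger parallel gripper is mounted at the origin on a cart in front of the work surface, level with it; the furniture and walls round the work are solid. World frame = base frame: x ahead of the robot, y to its left, z up, the work surface at z = 0. Lengths are in m, angles in rad, forces in N, time in s.
With the tool pointing down it reaches from about 0.25 to 0.725 m from the base axis. Payload 9.7 kg.
Tool frame: the origin (TCP) lies midway between the tips of the shut fingers; the grasp point (between the pads) lies bot.hold_point_z behind it (bot.hold_point_z is the distance from the TCP to the grasp point, in m); z points along the fingers, y is the direction in which the jaws open and shut (so a half turn about z gives the same grasp; the last joint's range is limited). The gripper opens to 85 mm and grips with 20 to 120 N. Pads are 22 mm wide; open, the fingers measure 114 mm over their backs; the gripper's body (76 mm by 85 mm) begins 54 mm behind the grasp point. The pads swing forward as they close: fully open they stand 13 mm farther back than shut.
Start: joints at [-1.335, 0.087, 0.176, 1.66, 0, 1.571], TCP at [0.128, -0.535, 0.231] pointing down, gripper open.
Joint ranges: [-3.13, 3.13], [-0.85, 1.81], [-1.15, 1.24], [-2.2, 2.28], [-1.44, 1.52], [-3.14, 3.14]. Speed limits (rad/s): [2.22, 2.22, 2.57, 3.14, 3.14, 3.14].

INTERFACE

Orientations are given as a rotation vector (axis times angle).
In Python, from bench import bot gives the robot as it stands.
- The arm moves only by the shell command python3 -m crank 'ROWS' [FORCE]. ROWS is JSON, a list of rows, each a list of 7 numbers: the shift along the tool's x, y, z in mm, then the turn, a rotation vector about the tool's x, y, z in degrees, then the gripper command: -1 is shut, 1 is fully open, values between are in proportion. A call has 1 to 8 rows; each row is the pose to reach, as a shift and turn from the pose commanded when the call began, along the tool's axes at that moment; what a row does not reach only later rows make up. A row lasts 1/8 s, in which the tool goes at most 62.5 mm and 10.7 degrees, less where a joint would pass 70% of its speed; a pose out of reach is approached as far as the arm can. A call with a gripper value outside its range is refused whole. The fingers move at their own pace and stop on an object; FORCE is the grip in N (left out, the last holds). Time passes only in rows, so rows that repeat a pose let the fingers close. It gives the time, the measured TCP pose, the force and the opening at its end, in the units of the state.
- bot.observe(): the state, without advancing time (a new reading comes with each control period).
- bot.snapshot(name): name is "side" or "top" or "wrist"; returns a dict with "pixels" (400x640x3 uint8, red, green, blue), "camera_matrix" (3x3 intrinsics, pixels), "k1" (the pictures are not rectified: a ray, as slopes to the right and down, at radius r is drawn at 1 + k1 r^2 times it, then the intrinsics apply), "extrinsics" (4x4, takes a point from camera to world coordinates); the wrist camera has in their place "hand_eye" (4x4, takes a point from camera to tool coordinates, whose origin is the TCP and whose axes are the flange's). Camera axes: x right, y up, looking along -z (the intrinsics and any distortion apply to the point x, -y, -z); pixel columns grow to the right and rows downward; lengths in m; the calibration is good to about 2 mm. A picture is of the moment at which its call begins: read the wrist's pose just before it. There is no depth.
- bot.hand_in(): hands the job in, once; it reports no verdict.
The state is a dict: "time_s": time; "joints": joint angles; "dq": joint speeds; "joint_torque": joint torques, N m; "tcp_pos": TCP position; "eef_rot": TCP orientation; "contact_force": force on the tool from outside, world axes, zero at the start; "wrist_torque": the same for the moment, N m; "finger_gap": finger opening in m.
Only numpy, scipy, OpenCV 4.12 (cv2) and the standard library are available. Lean on these libraries where they do the work, as an engineer would, in place of code of your own. Each camera call takes 0.05 s, during which the arm holds its last target.

TASK

Take the larger slide carrier, the one with four slides and lay it gently on the sloped plate of the slide reader: flat on the plate, its long side flush against the ledge along the plate's lower edge, and centred from left to right. When it rests there by itself, press the treadle at the side of the reader down to its stop to trip the reading, hold it there a moment and let it come up again. Leave the smaller carrier, the cup and the vial alone, and leave the large carrier in place.

Things in the scene. Friction and masses are not known exactly. Their poses are not given: they have to be found in the camera images.
- carrier: The larger slide carrier, loose: flat aluminium frame, four glass slides, 90 (x) by 120 (y) by 8 mm. An upright lifting lug stands mid-top, 50 mm along x, 12 mm thick along y, from the frame's top (8 mm) to 40 mm above the underside: pinch it across y. Origin: centre of underside, z up. Same when turned half round. Starts flat on the worktop; it and the small carrier swap places between runs.
- small_carrier: The smaller slide carrier with two slides, a bystander: like the larger, but 90 mm (x) by 64 mm (y), same lug. Origin: centre of the underside.
- plate: Reader's sloped plate, fixed at 25 deg, 150 mm wide (y), 125 mm up the slope, slippery: carriers slide on it. Origin: on its surface at the foot of the ledge's inner face, mid-length, 50 mm above the worktop. x up the slope (away from the robot at yaw 0), y along the ledge, z off the plate. Ledge on the whole lower edge: 10 mm thick, 9 mm high. Carrier in place: its origin at x 45, y 0, z 0 mm.
- reader: The slide reader's grey base, fixed to the worktop (place and yaw vary), 150 mm by 250 mm by 12 mm; it carries the sloped plate and, beyond the plate's left (+y) side, the treadle. Origin on the worktop, on the plate's middle line; x the horizontal heading up the slope, y left, z up.
- treadle_pad (a point): Centre of the top of the rubber pad (40 x 34 mm) near the treadle's free end, 126 mm to the left (+y) of the plate's middle line, 57 mm above the worktop when up; at the stop 37 mm above it and 5 mm farther to the reader's -x. The steel treadle, 38 mm wide and 105 mm long, is hinged at its rear end, 83 mm from here, 28 mm above the worktop, about the reader's y.
- treadle (a joint): Treadle angle, rad: 0 up, grows as it is pressed, 0.25 at its stop. A spring brings it up again; at the pad it takes about 2.5 N to start it and about 9 N to hold it at the stop.
- cup: Specimen cup with a red lid, a bystander, 58 mm wide and 59 mm high, standing upright, loose. Origin: centre of the underside.
- vial: Small white vial with a blue cap, a bystander, 25 mm wide and 49 mm high, standing upright, loose. Origin: centre of the underside.
Not all that is in view belongs to the job. What is shaped like the carrier but pink is not meant.

How it is judged:
On the way, in this order (a step that is already met when the one before it is completed fails the run):
1. The large carrier, let go, rests flat on the sloped plate, against the ledge and centred (x of carrier in the frame of plate between 0.04 and 0.049 m and y of carrier in the frame of plate between -0.012 and 0.012 m and z of carrier in the frame of plate between -0.004 and 0.004 m and angle between the x axis of carrier and the x axis of plate, either way round below 0.06 rad and angle between the z axis of carrier and the z axis of plate, either way round below 0.06 rad and contact force between carrier and the fingers below 0.1 N and linear speed of carrier below 0.02 m/s), for 0.3 s.
2. The treadle is held down at its stop by the gripper, the carrier still in place (all of step 1 and value of joint treadle above 0.225 rad and contact force between treadle and the fingers above 1 N), for 0.2 s.
At the end, for the whole second after the job is handed in: The large carrier is at rest and released on the sloped plate: flat (within 4 mm and 0.06 rad), its long side against the ledge (within 4 mm and 0.06 rad), its middle within 12 mm of the plate's middle line; and the treadle has come up again (below 0.03 rad) (all of step 1 and value of joint treadle below 0.03 rad); the robot touches nothing.
It fails at once if The large carrier is dropped: it moves faster than 0.6 m/s while not held (linear speed of carrier above 0.6 m/s and contact force between carrier and the fingers below 0.05 N).
It fails at once if The small carrier is moved by more than 30 mm (distance of small_carrier from where it was at the start of the episode above 0.03 m).
It fails at once if The cup is moved by more than 30 mm or tipped (distance of cup from where it was at the start of the episode above 0.03 m or angle between cup's own z axis and vertical above 0.5 rad).
It fails at once if The vial is moved by more than 30 mm or tipped (distance of vial from where it was at the start of the episode above 0.03 m or angle between vial's own z axis and vertical above 0.5 rad).
It also fails if it takes over 58 s, if anything falls off the work surface, if the arm or the gripper's body presses on something with over 40 N, if the wrist force passes 120 N, or if a joint passes its speed limit or range.

## Working session

There is one attempt and no reset: what is moved stays moved. The work goes in short steps, Python scripts to look and compute and a shell command to move; the robot and the scene stay as the last step left them, time stands still between calls to the robot, and variables do not carry over. Pictures are saved under pics/ and viewed, and the job is handed in when it is done.

```bash
ls; mkdir -p pics; python3 - <<'E'
from bench import bot
import cv2
s=bot.observe()
print({k:s[k] for k in('time_s','tcp_pos','eef_rot','finger_gap')},bot.hold_point_z)
for n in('side','top','wrist'):
    d=bot.snapshot(n); cv2.imwrite(f'pics/{n}0.png',d['pixels'][:,:,::-1])
    print(n,d['camera_matrix'],d['k1'],d.get('extrinsics',d.get('hand_eye')))
E
```

```text
pics
{'time_s': 0.0, 'tcp_pos': array([ 0.12843249, -0.53456066,  0.23058008]), 'eef_rot': array([-3.11846183e+00, -3.69370459e-01,  2.26038988e-04]), 'finger_gap': 0.08547145583625056} 0.0187
side [[370.39827867   0.         318.6564561 ]
 [  0.         370.39827867 200.56504791]
 [  0.           0.           1.        ]] -0.07196716560713234 [[-0.85236864  0.27492915 -0.44483893  0.09772712]
 [-0.52285958 -0.43300337  0.73425196  0.71114116]
 [ 0.00925051  0.85844164  0.51282783  0.55604095]
 [ 0.          0.          0.          1.        ]]
top [[383.5798785    0.         324.83237728]
 [  0.         383.5798785  203.33432167]
 [  0.           0.           1.        ]] -0.042201372298130785 [[-0.00678249  0.98772325 -0.1560666   0.34779286]
 [-0.99973758 -0.01011281 -0.02055498  0.00272086]
 [-0.0218809   0.15588623  0.98753264  1.1746567 ]
 [ 0.          0.          0.          1.        ]]
wrist [[349.42090364   0.         322.45409878]
 [  0.         349.42090364 198.12105546]
 [  0.           0.           1.        ]] 0.004900433127657123 [[-8.02277521e-04  9.58053587e-01  2.86587997e-01  7.27659215e-02]
 [ 9.99999676e-01  7.89088152e-04  1.61515927e-04 -1.42273446e-03]
 [-7.14022796e-05  2.86588034e-01 -9.58053910e-01 -1.42856207e-01]
 [ 0.00000000e+00  0.00000000e+00  0.00000000e+00  1.00000000e+00]]
```

View pics/top0.png

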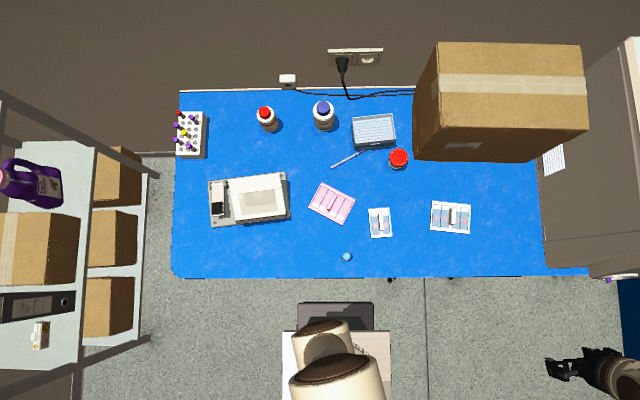

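View pics/side0.png

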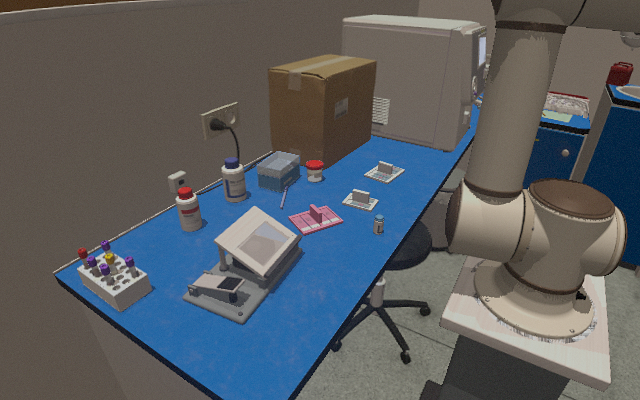

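```bash
python3 - <<'E'
import cv2
t=cv2.imread('pics/top0.png'); s=cv2.imread('pics/side0.png')
def c(im,x0,y0,w,h,f,n): cv2.imwrite('pics/'+n,cv2.resize(im[y0:y0+h,x0:x0+w],None,fx=f,fy=f,interpolation=cv2.INTER_CUBIC))
c(t,200,165,100,70,8,'a.png'); c(t,340,190,140,80,5.7142857,'b.png'); c(s,180,195,130,130,4.6,'c.png')
E
```

```text
(no output)
```

View pics/a.png

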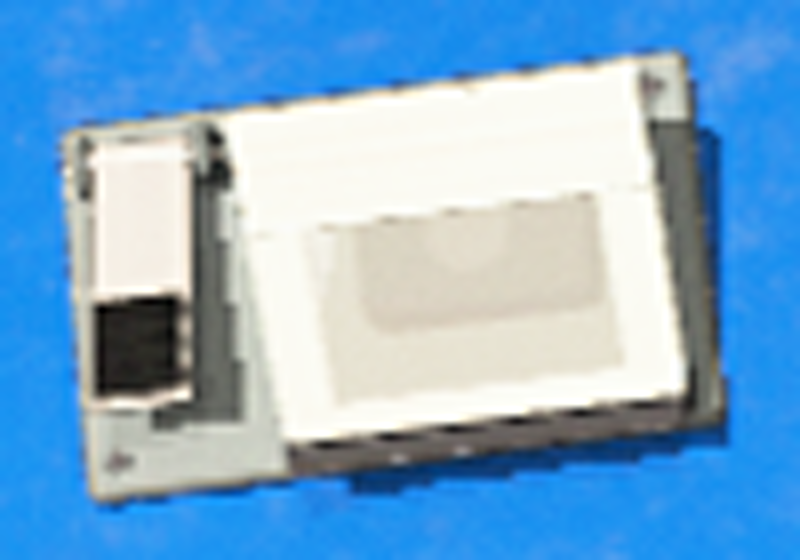

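View pics/b.png

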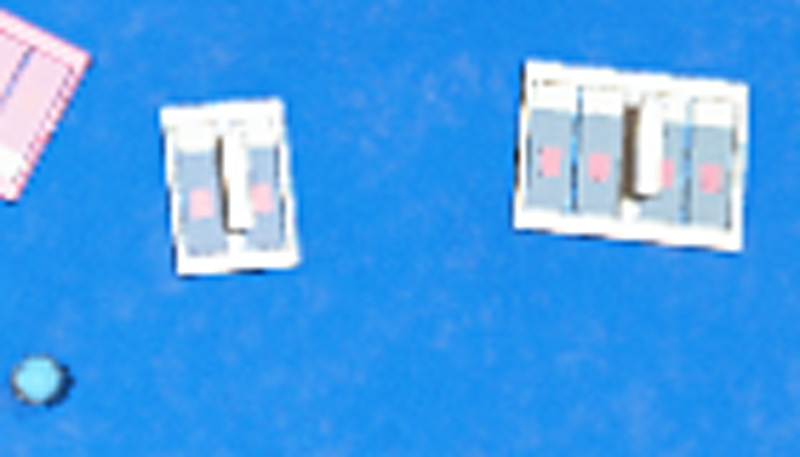

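View pics/c.png

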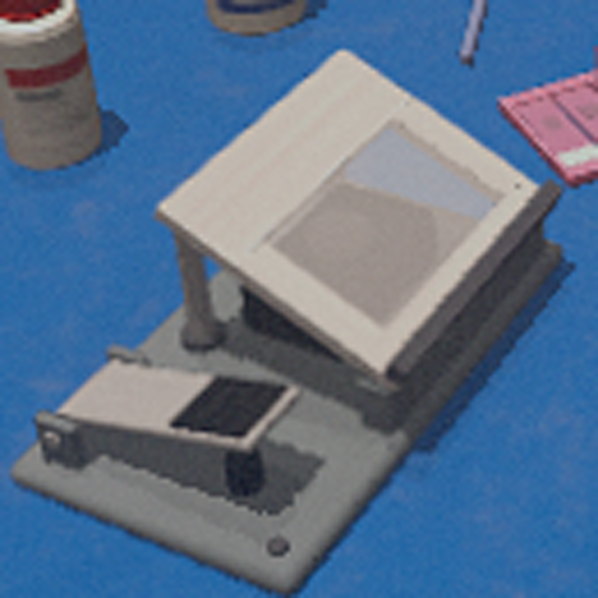

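```bash
cat > h.py <<'E'
import numpy as np, cv2
from scipy.spatial.transform import Rotation as R
from bench import bot
def T_wrist(s,d):
    T=np.eye(4); T[:3,:3]=R.from_rotvec(s['eef_rot']).as_matrix(); T[:3,3]=s['tcp_pos']
    return T@d['hand_eye']
def cam(name):
    s=bot.observe(); d=bot.snapshot(name)
    return d, (T_wrist(s,d) if name=='wrist' else d['extrinsics'])
def ray(d,E,uv):
    uv=np.asarray(uv,float).reshape(-1,1,2)
    n=cv2.undistortPoints(uv,d['camera_matrix'],np.array([d['k1'],0,0,0,0.])).reshape(-1,2)
    v=np.c_[n[:,0],-n[:,1],-np.ones(len(n))]@E[:3,:3].T
    return E[:3,3],v
def onz(d,E,uv,z):
    o,v=ray(d,E,uv); return o+v*((np.asarray(z)-o[2])/v[:,2])[:,None]
def proj(d,E,P):
    P=np.asarray(P,float).reshape(-1,3); c=(P-E[:3,3])@E[:3,:3]
    n=np.c_[c[:,0]/-c[:,2],-c[:,1]/-c[:,2]]; r2=(n**2).sum(1,keepdims=True); n=n*(1+d['k1']*r2)
    K=d['camera_matrix']; return n*[K[0,0],K[1,1]]+[K[0,2],K[1,2]]
E
python3 - <<'E'
from h import *
np.set_printoptions(precision=4,suppress=True)
d,E=cam('top')
a=lambda p:np.array(p)/8+[200,165]-0.4
b=lambda p:np.array(p)/5.714+[340,190]-0.4
def rep(n,uv,z):
    P=onz(d,E,uv,np.full(len(uv),z)); m=P.mean(0); e=np.roll(P,-1,0)-P
    print(n,m,np.linalg.norm(e,axis=1),np.degrees(np.arctan2(e[:,1],e[:,0])));print(P[:,:2])
rep('base',a([(65,132),(685,52),(728,420),(95,502)]),.012)
rep('pad',a([(93,302),(183,290),(187,390),(97,400)]),.057)
rep('large',b([(525,60),(748,85),(740,250),(513,228)]),.008)
rep('small',b([(161,108),(283,99),(299,266),(178,274)]),.008)
print(onz(d,E,b([(40,380)]),[.049]), onz(d,E,[(398,158)],[.059]))
E
```

```text
base [0.5477 0.2627 0.012 ] [0.2452 0.1457 0.2454 0.1464] [ -83.2466 -172.9528   96.9121    6.9362]
[[0.6058 0.3933]
 [0.6346 0.1498]
 [0.49   0.132 ]
 [0.4604 0.3756]]
pad [0.5143 0.3465 0.057 ] [0.0341 0.0377 0.0338 0.037 ] [ -82.9579 -175.7178   95.8267    4.5943]
[[0.5309 0.3649]
 [0.535  0.331 ]
 [0.4975 0.3282]
 [0.494  0.3619]]
large [ 0.4867 -0.3556  0.008 ] [0.1203 0.0892 0.121  0.0911] [-97.0839 173.5642  83.8342  -6.8408]
[[ 0.5389 -0.3011]
 [ 0.524  -0.4205]
 [ 0.4354 -0.4105]
 [ 0.4484 -0.2902]]
small [ 0.4722 -0.1405  0.008 ] [0.0657 0.0898 0.0644 0.0893] [ -86.317  -176.4274   93.2411    4.4289]
[[ 0.5148 -0.1046]
 [ 0.519  -0.1702]
 [ 0.4293 -0.1758]
 [ 0.4257 -0.1115]]
[[ 0.3697 -0.0361  0.049 ]] [[ 0.6593 -0.1942  0.059 ]]
```

```bash
cat > fit.py <<'E'
from h import *
from scipy.optimize import least_squares
np.set_printoptions(precision=4,suppress=True)
def Rp(y): return R.from_euler('ZY',[y,-np.radians(25)]).as_matrix()
def pl(q,P): return np.array([q[0],q[1],.05])+np.asarray(P,float)/1000@Rp(q[2]).T
if __name__=='__main__':
    a=lambda p:np.array(p)/8+[200,165]-0.4
    c=lambda p:np.array(p)/4.6+[180,195]-0.4
    dt,Et=cam('top'); ds,Es=cam('side')
    M=[(125,75,0),(125,-75,0)]
    ut=a([(222,120),(640,65)]); us=c([(157,210),(342,50)])
    def f(q): return np.r_[(proj(dt,Et,pl(q,M))-ut).ravel(),(proj(ds,Es,pl(q,M))-us).ravel()]
    r=least_squares(f,[.48,.23,.12]); print(r.x,np.degrees(r.x[2]),r.fun)
    q=r.x
    Q=[(125,75,0),(125,-75,0),(0,-75,0),(0,75,0)]; L=[(-10,75,0),(-10,75,9),(-10,-75,9),(0,-75,9),(0,75,9)]
    for n,(d,E),(x0,y0,w,h,s) in(('top',(dt,Et),(200,165,100,70,8)),('side',(ds,Es),(180,195,130,130,4.6))):
        im=d['pixels'][:,:,::-1][y0:y0+h,x0:x0+w]; im=cv2.resize(im,None,fx=s,fy=s,interpolation=cv2.INTER_CUBIC)
        for pts,col in((Q,(0,0,255)),(L,(0,160,0))):
            p=((proj(d,E,pl(q,pts))-[x0,y0]+.5)*s).astype(np.int32); cv2.polylines(im,[p],True,col,1)
        cv2.imwrite(f'pics/fit_{n}.png',im)
E
python3 fit.py
```

```text
[0.4865 0.219  0.1233] 7.063877274598256 [-0.5871 -0.1208 -1.3566 -0.1565  0.4209 -0.8424  0.5223 -0.8834]
```

```bash
python3 -c "
import cv2
a=cv2.imread('pics/fit_top.png');b=cv2.imread('pics/fit_side.png');print(a.shape,b.shape)"
```

```text
(560, 800, 3) (598, 598, 3)
```

View pics/fit_top.png

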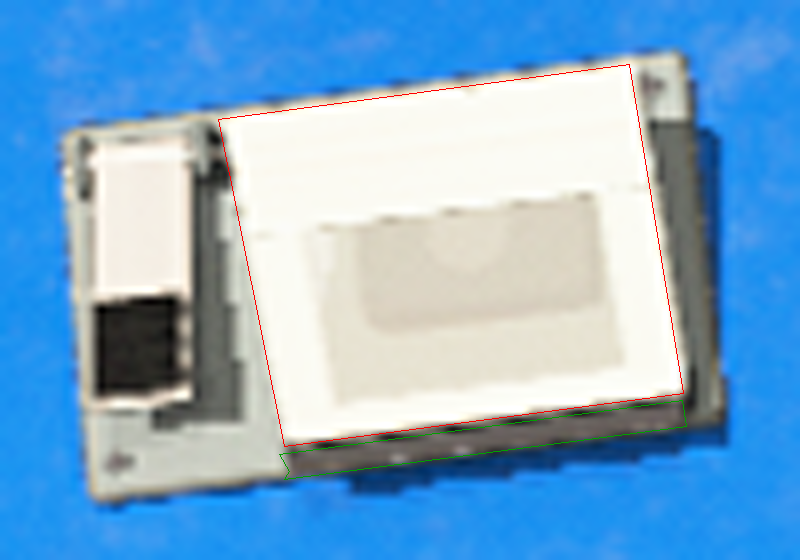

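View pics/fit_side.png

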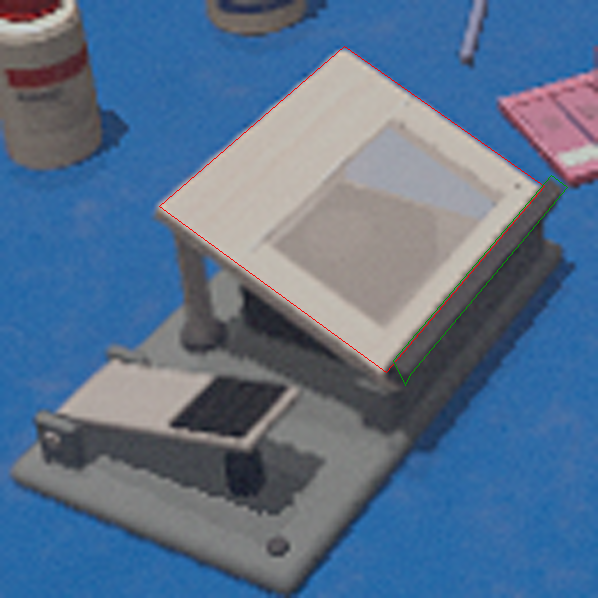

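```bash
cat > go.py <<'E'
from h import *
np.set_printoptions(precision=2,suppress=True)
def to(pos,Rt,s=None):
    s=s or bot.observe(); R0=R.from_rotvec(s['eef_rot'])
    print('shift mm',R0.inv().apply(np.array(pos)-s['tcp_pos'])*1000,'turn deg',(R0.inv()*Rt).as_rotvec(degrees=True))
def down(yaw): return R.from_euler('ZX',[yaw,180],degrees=True)   # tool x heading yaw
E
python3 - <<'E'
from go import *
to((.4867,-.3556,.16),down(-6.6))
E
```

```text
shift mm [390.15 -90.44  71.11] turn deg [-0.02  0.   20.11]
```

```bash
python3 -m crank '[[390,-90,71,0,0,20,1],[390,-90,71,0,0,20,1],[390,-90,71,0,0,20,1],[390,-90,71,0,0,20,1],[390,-90,71,0,0,20,1],[390,-90,71,0,0,20,1],[390,-90,71,0,0,20,1],[390,-90,71,0,0,20,1]]' 40; python3 - <<'E'
from go import *
d,E=cam('wrist'); cv2.imwrite('pics/w1.png',d['pixels'][:,:,::-1]); s=bot.observe(); print(s['time_s'],s['tcp_pos'],s['dq'])
E
```

```text
time_s: 1.3
tcp_pos: [0.4885, -0.3543, 0.1589]
eef_rot: [-3.136, 0.172, 0.002]
contact_force: [-1.5, -1.0, -0.4]
finger_gap: 0.0853
1.35 [ 0.49 -0.36  0.16] [-0.04 -0.02 -0.01  0.01 -0.01 -0.01]
```

View pics/w1.png

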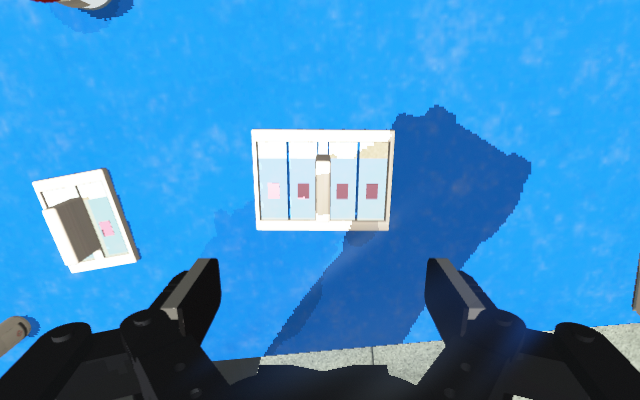

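```bash
python3 - <<'E'
from go import *
np.set_printoptions(precision=4,suppress=True)
d,E=cam('wrist')
P=onz(d,E,[(251.5,129),(394.5,130),(389,230.5),(256,230.5)],np.full(4,.008)); e=np.roll(P,-1,0)-P
print(P[:,:2],P.mean(0),np.linalg.norm(e,axis=1),np.degrees(np.arctan2(e[:,1],e[:,0])))
m=P.mean(0); to((m[0],m[1],.06),down(-6.6)); to((m[0],m[1],.012),down(-6.6))
im=d['pixels'][:,:,::-1][110:250,230:410]; cv2.imwrite('pics/w1c.png',cv2.resize(im,None,fx=4,fy=4))
E
```

```text
[[ 0.5377 -0.3002]
 [ 0.5237 -0.4181]
 [ 0.4345 -0.4085]
 [ 0.4479 -0.2889]] [ 0.486  -0.3539  0.008 ] [0.1187 0.0896 0.1203 0.0905] [-96.8006 173.8164  83.6098  -7.1872]
shift mm [ -0.797   -1.8475 100.0207] turn deg [-0.0124  0.0451  0.16  ]
shift mm [ -0.7592  -1.837  148.0206] turn deg [-0.0124  0.0451  0.16  ]
```

View pics/w1c.png

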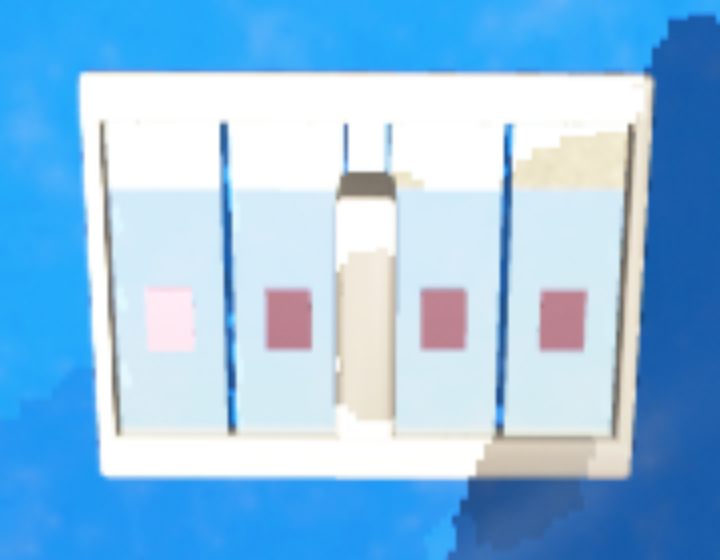

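```bash
python3 -m crank '[[-1,-2,50,0,0,0,1],[-1,-2,100,0,0,0,1],[-1,-2,130,0,0,0,1],[-1,-2,146,0,0,0,1],[-1,-2,146,0,0,0,1],[-1,-2,146,0,0,0,-1],[-1,-2,146,0,0,0,-1],[-1,-2,146,0,0,0,-1]]' 40; python3 -m crank '[[0,0,0,0,0,0,-1],[0,0,0,0,0,0,-1],[0,0,0,0,0,0,-1],[0,0,0,0,0,0,-1]]' 50
```

```text
time_s: 2.4
tcp_pos: [0.4863, -0.3543, 0.0151]
eef_rot: [3.136, -0.178, 0.002]
contact_force: [-0.5, 0.4, -1.0]
finger_gap: 0.032
time_s: 2.9
tcp_pos: [0.4861, -0.3542, 0.0147]
eef_rot: [3.136, -0.178, 0.001]
contact_force: [-0.8, 0.7, 5.5]
finger_gap: 0.0111
```

```bash
python3 -m crank '[[0,0,-5,0,0,0,-1],[0,0,-20,0,0,0,-1],[0,0,-50,0,0,0,-1],[0,0,-90,0,0,0,-1],[0,0,-140,0,0,0,-1],[0,0,-190,0,0,0,-1],[0,0,-210,0,0,0,-1],[0,0,-210,0,0,0,-1]]' 60;  python3 - <<'E'
from go import *
d,E=cam('wrist'); cv2.imwrite('pics/w2.png',d['pixels'][:,:,::-1]); 
# approach poses: plate fit
from fit import pl
q=[.4865,.2185,np.radians(7.0)]
Rt=R.from_euler('ZY',[q[2],-np.radians(25)])*R.from_euler('X',180,degrees=True)
for h in (100,30,0): to(pl(q,[(49,0,h+14.7)])[0],Rt)
print(pl(q,[(49,0,14.7)]))
E
```

```text
time_s: 3.9
tcp_pos: [0.4864, -0.3544, 0.2266]
eef_rot: [3.135, -0.178, 0.004]
contact_force: [0.2, 0.6, -2.3]
finger_gap: 0.0113
shift mm [ -68.2938 -568.1178   49.6941] turn deg [  2.9712  24.8432 -13.2717]
shift mm [ -39.5751 -575.0461  113.1545] turn deg [  2.9712  24.8432 -13.2717]
shift mm [ -27.267  -578.0153  140.3519] turn deg [  2.9712  24.8432 -13.2717]
[[0.5244 0.2232 0.084 ]]
```

View pics/w2.png

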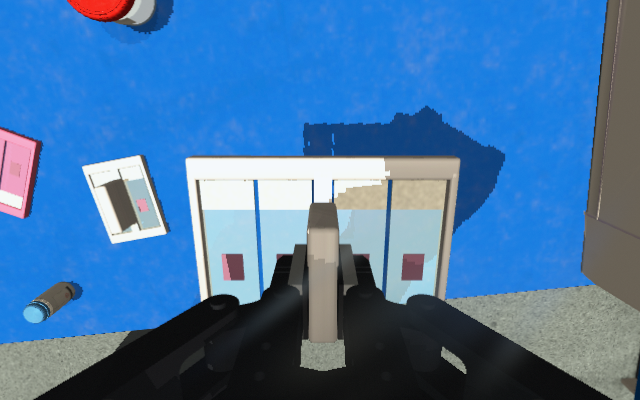

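```bash
python3 - <<'E'
from go import *
d,E=cam('wrist'); 
# in tool frame
o,v=ray(d,d['hand_eye'],[(186,158),(460,157)]); print((o+v*((.0067-o[2])/v[:,2])[:,None])*1000)
o,v=ray(d,d['hand_eye'],[(309,204),(337,204)]); print((o+v*((-.0253-o[2])/v[:,2])[:,None])*1000)
E
python3 -m crank '[[0,-40,0,0,0,0,-1],[-10,-90,0,0,0,0,-1],[-20,-145,0,0,3,-2,-1],[-30,-200,0,0,6,-4,-1],[-40,-255,0,1,9,-6,-1],[-50,-310,0,1,12,-8,-1],[-55,-365,0,2,16,-10,-1],[-60,-420,0,2,19,-11,-1]]' 60
python3 - <<'E'
from go import *
from fit import pl
q=[.4865,.2185,np.radians(7.0)]
Rt=R.from_euler('ZY',[q[2],-np.radians(25)])*R.from_euler('X',180,degrees=True)
to(pl(q,[(49,0,100+14.7)])[0],Rt)
E
```

```text
[[ 45.68 -60.13   6.7 ]
 [ 46.03  58.07   6.7 ]]
[[ 34.98  -5.98 -25.3 ]
 [ 34.97   3.9  -25.3 ]]
time_s: 5.0
tcp_pos: [0.4745, 0.0534, 0.2226]
eef_rot: [-3.067, -0.166, -0.515]
contact_force: [0.3, -0.1, -1.3]
finger_gap: 0.0109
shift mm [   8.3117 -162.3099   55.1764] turn deg [-0.2072  5.9217 -0.8751]
```

```bash

python3 -m crank '[[2,-40,5,0,2,0,-1],[4,-85,15,0,4,0,-1],[6,-130,35,0,6,-1,-1],[8,-155,50,0,6,-1,-1],[8,-162,55,0,6,-1,-1],[8,-162,55,0,6,-1,-1],[8,-162,55,0,6,-1,-1]]' 60
cat > chk.py <<'E'
from go import *
from fit import pl
q=[.4865,.2185,np.radians(7.0)]
Rt=R.from_euler('ZY',[q[2],-np.radians(25)])*R.from_euler('X',180,degrees=True)
def now():
    s=bot.observe(); Rl=Rt*R.from_euler('X',180,degrees=True)
    print('t',s['time_s'],'tcp in plate mm',Rl.inv().apply(s['tcp_pos']-np.array([q[0],q[1],.05]))*1000,'rot err',(Rt.inv()*R.from_rotvec(s['eef_rot'])).as_rotvec(degrees=True),'F',Rl.inv().apply(s['contact_force']),s['finger_gap'])
E
python3 - <<'E'
from chk import *
now()
for h in(30,6,0): to(pl(q,[(48,0,h+14.7)])[0],Rt)
d,E=cam('side'); im=d['pixels'][:,:,::-1][120:330,170:350]; cv2.imwrite('pics/s3.png',cv2.resize(im,None,fx=2.8,fy=2.8))
d,E=cam('wrist');cv2.imwrite('pics/w3.png',d['pixels'][:,:,::-1])
E
```

```text
time_s: 5.88
tcp_pos: [0.5053, 0.1082, 0.1773]
eef_rot: [-2.996, -0.312, -0.663]
contact_force: [-0.1, -0.4, -2.1]
finger_gap: 0.011
t 5.875 tcp in plate mm [  58.5352 -111.7274  113.2074] rot err [ 2.7592 -0.0124 -4.2745] F [-1.0144 -0.4145 -1.827 ] 0.011002787688172826
shift mm [  -2.2892 -108.7767   73.8218] turn deg [-2.7592  0.0124  4.2745]
shift mm [  -2.3271 -107.6223   97.794 ] turn deg [-2.7592  0.0124  4.2745]
shift mm [  -2.3365 -107.3337  103.787 ] turn deg [-2.7592  0.0124  4.2745]
```

View pics/s3.png

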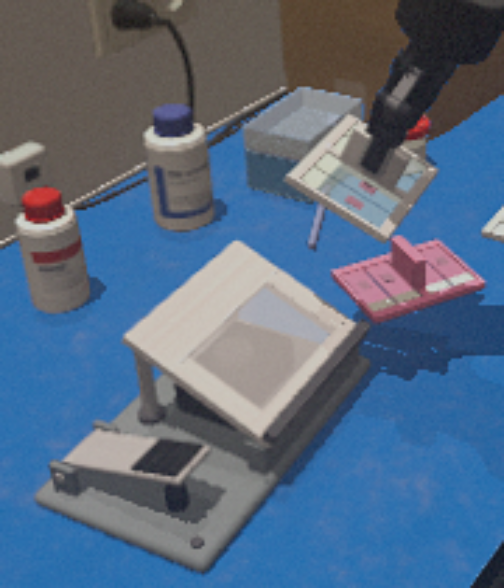

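View pics/w3.png

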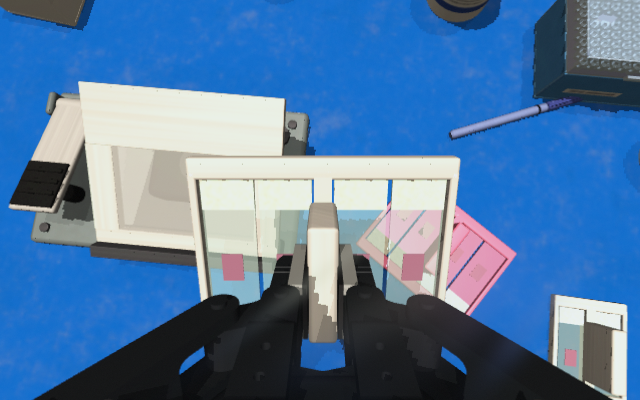

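```bash
python3 - <<'E'
from chk import *
s=bot.observe();print(s['joints'],s['dq'],s['tcp_pos'])
E
python3 -m crank '[[0,0,0,0,0,0,-1],[0,0,0,0,0,0,-1]]'
```

```text
[ 0.2034 -0.454  -0.4677  1.12    0.0138  3.1406] [-0.0007 -0.0078  0.0017  0.004  -0.0015 -0.    ] [0.5052 0.1083 0.1776]
time_s: 6.22
tcp_pos: [0.5051, 0.1083, 0.1779]
eef_rot: [-2.996, -0.312, -0.664]
contact_force: [-0.2, 0.2, -1.5]
finger_gap: 0.0105
```

```bash
python3 -m crank '[[0,20,-20,0,0,-10,-1],[0,20,-20,0,0,-20,-1],[0,20,-20,0,0,-30,-1],[0,20,-20,0,0,-40,-1],[0,20,-20,0,0,-50,-1],[0,20,-20,0,0,-60,-1],[0,20,-20,0,0,-70,-1],[0,20,-20,0,0,-80,-1]]' 
python3 - <<'E'
from bench import bot
s=bot.observe();print(s['joints'])
E
python3 -m crank '[[0,0,0,0,0,-10,-1],[0,0,0,0,0,-20,-1],[0,0,0,0,0,-30,-1],[0,0,0,0,0,-40,-1],[0,0,0,0,0,-50,-1],[0,0,0,0,0,-60,-1],[0,0,0,0,0,-70,-1],[0,0,0,0,0,-80,-1]]' 
sed -i "s/^Rt=.*/&*R.from_euler('Z',180,degrees=True)/; s/Rl=Rt.*; */Rl=R.from_euler('ZY',[q[2],-np.radians(25)])\n    /; s/^    print('t'/    print('t'/" chk.py; sed -n 3,12p chk.py
python3 - <<'E'
from chk import *
print(bot.observe()['joints'])
E
```

```text
time_s: 7.22
tcp_pos: [0.501, 0.0868, 0.1957]
eef_rot: [1.981, 2.059, 0.536]
contact_force: [-0.3, -0.3, -2.3]
finger_gap: 0.0111
[ 0.15143669 -0.47106465 -0.44377758  1.16162102  0.03587668  1.69120531]
time_s: 8.22
tcp_pos: [0.501, 0.0868, 0.1957]
eef_rot: [0.184, 2.712, 0.181]
contact_force: [-0.5, 0.4, -0.6]
finger_gap: 0.0109
q=[.4865,.2185,np.radians(7.0)]
Rt=R.from_euler('ZY',[q[2],-np.radians(25)])*R.from_euler('X',180,degrees=True)*R.from_euler('Z',180,degrees=True)
def now():
    s=bot.observe(); Rl=Rt*R.from_euler('X',180,degrees=True)
    print('t',s['time_s'],'tcp in plate mm',Rl.inv().apply(s['tcp_pos']-np.array([q[0],q[1],.05]))*1000,'rot err',(Rt.inv()*R.from_rotvec(s['eef_rot'])).as_rotvec(degrees=True),'F',Rl.inv().apply(s['contact_force']),s['finger_gap'])
[ 0.1514 -0.471  -0.4438  1.1617  0.0359  0.2949]
```

```bash
python3 - <<'E'
t=open('chk.py').read().replace("Rl=Rt*R.from_euler('X',180,degrees=True)","Rl=R.from_euler('ZY',[q[2],-np.radians(25)])")
open('chk.py','w').write(t)
E
python3 - <<'E'
from chk import *
now()
for h in(90,30,6,0): to(pl(q,[(49.5,0,h+14.7)])[0],Rt)
E
```

```text
t 8.225 tcp in plate mm [  60.0624 -132.4971  132.7363] rot err [-2.7377  0.43   15.3764] F [-0.6463  0.4081 -0.3422] 0.010857409820713187
shift mm [ 44.893  123.5084  34.4001] turn deg [  2.7377  -0.43   -15.3764]
shift mm [ 44.066  120.7369  94.3303] turn deg [  2.7377  -0.43   -15.3764]
shift mm [ 43.7352 119.6283 118.3024] turn deg [  2.7377  -0.43   -15.3764]
shift mm [ 43.6525 119.3512 124.2955] turn deg [  2.7377  -0.43   -15.3764]
```

```bash
python3 -m crank '[[15,40,10,1,0,-5,-1],[30,80,20,2,0,-10,-1],[45,115,30,3,0,-15,-1],[45,123,34,3,0,-15,-1],[45,123,34,3,0,-15,-1],[45,123,34,3,0,-15,-1]]' 
python3 - <<'E'
from chk import *
now(); print(bot.observe()['joints'])
for h in(30,6,0): to(pl(q,[(49.5,0,h+14.7)])[0],Rt)
d,E=cam('side'); im=d['pixels'][:,:,::-1][120:330,170:350]; cv2.imwrite('pics/s4.png',cv2.resize(im,None,fx=2.8,fy=2.8))
E
```

```text
time_s: 8.98
tcp_pos: [0.4878, 0.2174, 0.1666]
eef_rot: [-0.146, 2.71, 0.035]
contact_force: [-0.2, 0.3, -1.4]
finger_gap: 0.0107
t 8.975 tcp in plate mm [ 50.2673  -1.2339 105.1591] rot err [0.216  0.4784 0.7778] F [-0.7929  0.2817 -1.1958] 0.010676394291168506
[ 0.5037 -0.3737 -0.4283  1.1169 -0.1586  0.3638]
shift mm [ 0.2807  1.4547 60.4584] turn deg [-0.216  -0.4784 -0.7778]
shift mm [ 0.0809  1.5466 84.4574] turn deg [-0.216  -0.4784 -0.7778]
shift mm [ 0.031   1.5695 90.4572] turn deg [-0.216  -0.4784 -0.7778]
```

View pics/s4.png

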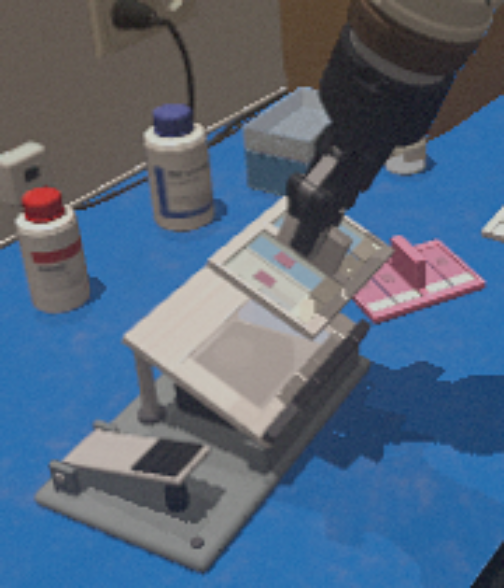

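Aligned above the plate. Lower to about 10 mm clearance, then creep.

```bash
python3 -m crank '[[0,1,25,0,0,-1,-1],[0,1,45,0,-0.5,-1,-1],[0,1.5,65,0,-0.5,-1,-1],[0,1.5,76,0,-0.5,-1,-1],[0,1.5,80,0,-0.5,-1,-1],[0,1.5,80,0,-0.5,-1,-1],[0,1.5,80,0,-0.5,-1,-1]]' 
python3 - <<'E'
from chk import *
now()
d,E=cam('side'); im=d['pixels'][:,:,::-1][160:310,190:330]; cv2.imwrite('pics/s5.png',cv2.resize(im,None,fx=4,fy=4,interpolation=2))
d,E=cam('top'); im=d['pixels'][:,:,::-1][140:260,180:320]; cv2.imwrite('pics/t5.png',cv2.resize(im,None,fx=4,fy=4,interpolation=2))
d,E=cam('wrist');cv2.imwrite('pics/w5.png',d['pixels'][:,:,::-1])
E
```

```text
time_s: 9.9
tcp_pos: [0.5205, 0.2236, 0.0942]
eef_rot: [-0.171, 2.699, 0.031]
contact_force: [-0.0, -0.6, -1.1]
finger_gap: 0.011
t 9.9 tcp in plate mm [49.8096  0.9563 25.5498] rot err [ 0.1766 -0.0526 -0.301 ] F [-0.5622 -0.6165 -0.9891] 0.011020732332711572
```

View pics/s5.png

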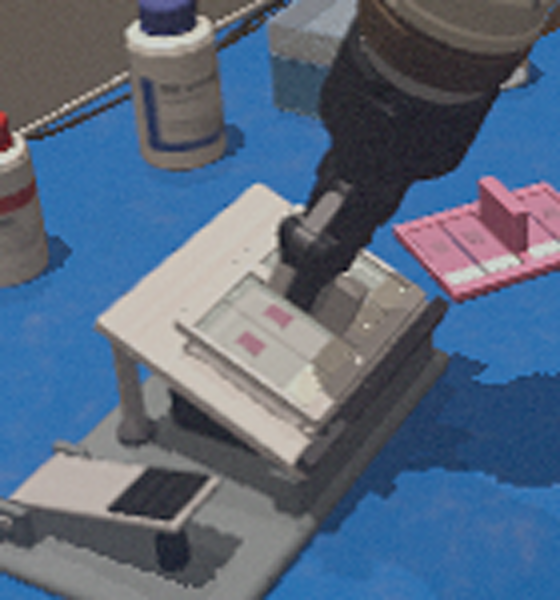

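View pics/w5.png

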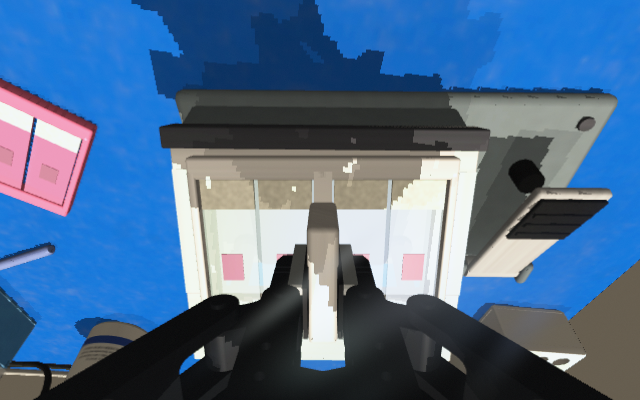

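```bash
python3 -m crank '[[0,0.5,4,0,0,0,-1],[0,0.5,7,0,0,0,-1],[0,0.5,8,0,0,0,-1],[0,0.5,9,0,0,0,-1],[0,0.5,9,0,0,0,-1]]' 
python3 - <<'E'
from chk import *
now()
E
python3 -m crank '[[0,0,1,0,0,0,-1],[0,0,1,0,0,0,-1]]' 
python3 - <<'E'
from chk import *
now()
E
```

```text
time_s: 10.68
tcp_pos: [0.524, 0.2244, 0.0851]
eef_rot: [-0.172, 2.7, 0.03]
contact_force: [-0.7, 0.6, -2.3]
finger_gap: 0.0111
t 10.675 tcp in plate mm [49.1973  1.3145 15.8065] rot err [ 0.2007  0.0099 -0.3132] F [-1.5717  0.6746 -1.7834] 0.011051787492709818
time_s: 10.92
tcp_pos: [0.5244, 0.2245, 0.0842]
eef_rot: [-0.171, 2.7, 0.03]
contact_force: [0.9, 0.4, -1.3]
finger_gap: 0.0103
t 10.925 tcp in plate mm [49.194   1.3119 14.8147] rot err [ 0.1987  0.0074 -0.3114] F [ 0.3199  0.2717 -1.5667] 0.010300863492009359
```

```bash
for i in 1 ; do python3 -m crank '[[0,0,1,0,0,0,-1],[0,0,1,0,0,0,-1]]' | grep force; python3 -m crank '[[0,0,1,0,0,0,-1],[0,0,1,0,0,0,-1]]'|grep force;  done
python3 - <<'E'
from chk import *
now()
d,E=cam('side'); im=d['pixels'][:,:,::-1][160:310,190:330]; cv2.imwrite('pics/s6.png',cv2.resize(im,None,fx=4,fy=4,interpolation=2))
E
```

```text
contact_force: [-1.7, 0.2, 1.5]
contact_force: [-7.8, -1.3, 9.7]
t 11.425 tcp in plate mm [50.2491  1.6179 14.128 ] rot err [ 0.1522 -0.0953 -0.3063] F [-3.084  -0.3592 12.123 ] 0.011329369552288604
```

View pics/s6.png

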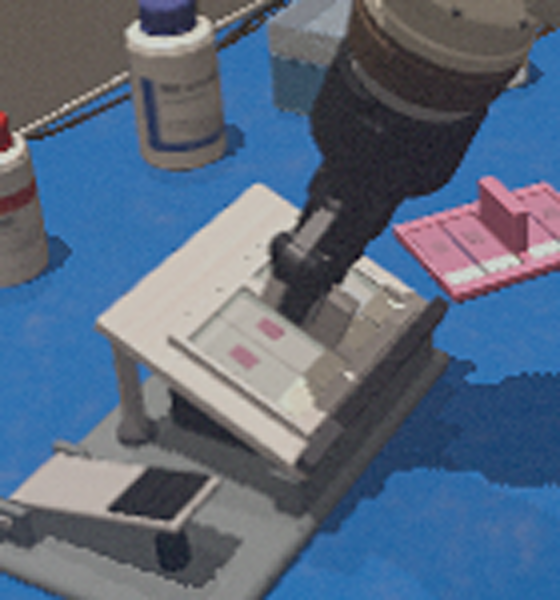

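```bash
python3 -m crank '[[2,0,-1,0,0,0,-1],[2,0,-1,0,0,0,-1]]' 20
python3 -m crank '[[0,0,0,0,0,0,-0.6],[0,0,0,0,0,0,-0.4],[0,0,0,0,0,0,-0.2],[0,0,0,0,0,0,0],[0,0,0,0,0,0,0],[0,0,0,0,0,0,0]]'
python3 - <<'E'
from chk import *
now()
d,E=cam('side'); im=d['pixels'][:,:,::-1][160:310,190:330]; cv2.imwrite('pics/s7.png',cv2.resize(im,None,fx=4,fy=4,interpolation=2))
d,E=cam('wrist');cv2.imwrite('pics/w7.png',d['pixels'][:,:,::-1])
E
```

```text
time_s: 11.72
tcp_pos: [0.5237, 0.2245, 0.0832]
eef_rot: [-0.171, 2.698, 0.031]
contact_force: [2.2, 0.1, 1.3]
finger_gap: 0.011
time_s: 12.48
tcp_pos: [0.523, 0.2243, 0.0825]
eef_rot: [-0.171, 2.7, 0.03]
contact_force: [-0.2, 0.7, -0.3]
finger_gap: 0.0423
t 12.475 tcp in plate mm [47.2386  1.3154 13.8652] rot err [ 0.1967  0.0036 -0.3094] F [-0.2298  0.7681 -0.1996] 0.04228643769531297
```

View pics/s7.png

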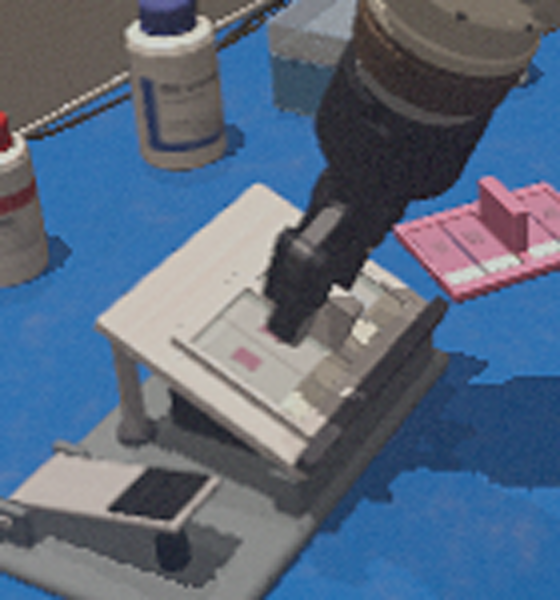

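View pics/w7.png

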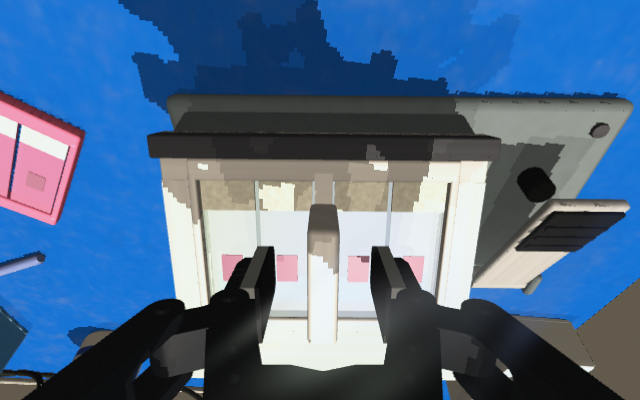

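```bash
python3 -m crank '[[0,0,-15,0,0,0,0],[0,0,-40,0,0,0,0],[0,0,-75,0,0,0,0],[0,0,-110,0,0,0,0],[0,0,-140,0,0,0,0],[0,0,-140,0,0,0,-1],[0,0,-140,0,0,0,-1]]'
python3 - <<'E'
from chk import *
now()
d,E=cam('side'); im=d['pixels'][:,:,::-1][190:330,180:320]; cv2.imwrite('pics/s8.png',cv2.resize(im,None,fx=4,fy=4,interpolation=2))
d,E=cam('wrist');cv2.imwrite('pics/w8.png',d['pixels'][:,:,::-1]); np.savez('w8.npz',E=E)
Q=[(125,75,0),(125,-75,0),(0,-75,0),(0,75,0)];C=[(x+45,y,8) for x,y in((45,60),(45,-60),(-45,-60),(-45,60))]
print(proj(d,E,pl(q,Q)));print(proj(d,E,pl(q,C)))
E
```

```text
time_s: 13.45
tcp_pos: [0.4641, 0.2175, 0.2093]
eef_rot: [-0.172, 2.7, 0.03]
contact_force: [0.0, -0.5, -0.3]
finger_gap: 0.0071
t 13.45 tcp in plate mm [ 47.0399   1.7638 153.7872] rot err [ 0.1925  0.0045 -0.3193] F [-0.1667 -0.5396 -0.2141] 0.007052352919393826
[[399.65   262.8021]
 [239.6078 261.7986]
 [230.1079 126.2471]
 [409.9191 127.2051]]
[[387.2753 231.1649]
 [251.9394 230.3461]
 [246.0313 127.249 ]
 [393.7448 128.0371]]
```

View pics/s8.png

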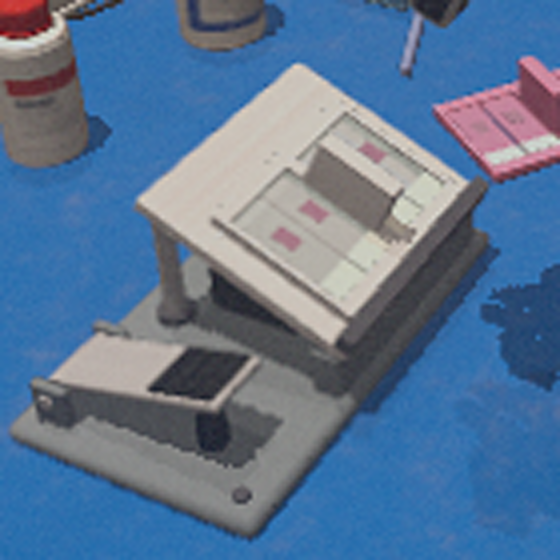

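View pics/w8.png

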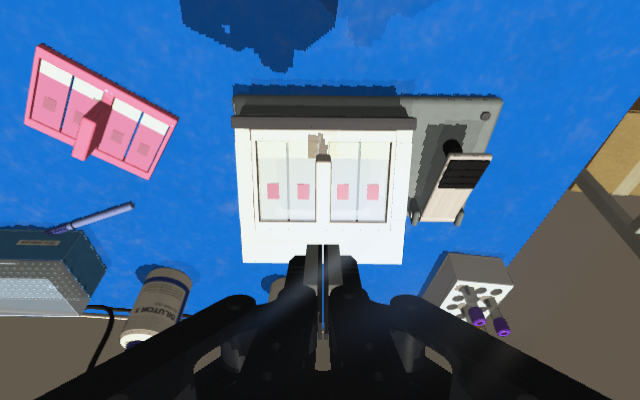

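```bash
python3 - <<'E'
import cv2
im=cv2.imread('pics/w8.png'); cv2.imwrite('pics/w8a.png',cv2.resize(im[100:270,225:425],None,fx=4,fy=3.5,interpolation=2)); cv2.imwrite('pics/w8b.png',cv2.resize(im[130:240,400:510],None,fx=5,fy=5,interpolation=2))
E
```

View pics/w8a.png

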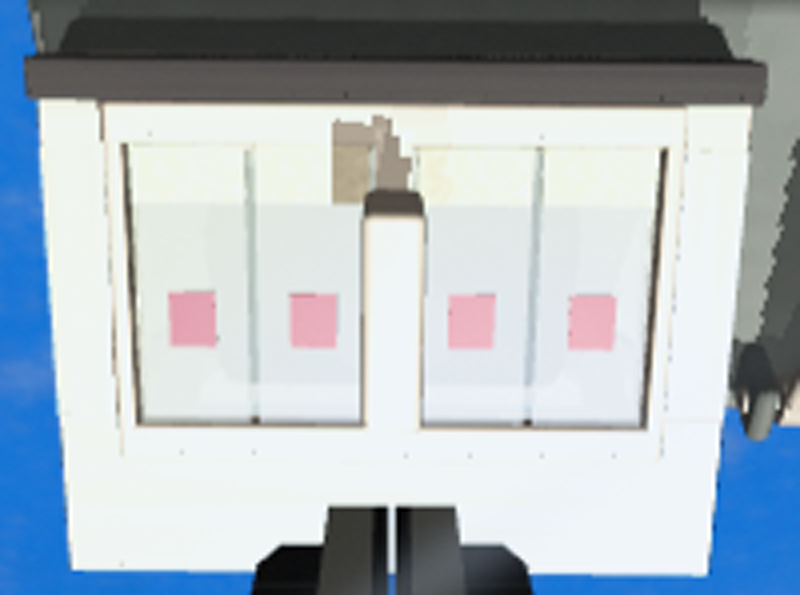

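View pics/w8b.png

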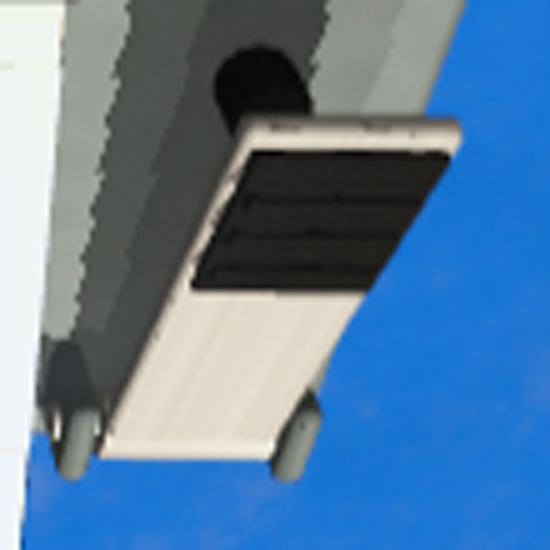

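```bash
python3 - <<'E'
from chk import *
d,E=cam('wrist')
P=onz(d,E,np.array([(250,150),(452,152),(370,292),(192,288)])/5+[400,130]-.4,[.053,.053,.062,.062]); print(P*1000,P.mean(0))
e=np.roll(P,-1,0)-P;print(np.linalg.norm(e,axis=1))
m=.5*P.mean(0)+.5*np.array([.5143,.3465,.057]);print(m)
for z in(.12,.07,.06): to((m[0],m[1],z),down(187)*R.identity())
E
```

```text
[[502.4637 335.7127  53.    ]
 [498.3264 371.1176  53.    ]
 [524.1719 364.1193  62.    ]
 [527.4331 331.7371  62.    ]] [0.5131 0.3507 0.0575]
[0.0356 0.0282 0.0325 0.0268]
[0.5137 0.3486 0.0572]
shift mm [-22.7724 124.5344 107.0036] turn deg [-0.301  24.9021  0.2647]
shift mm [ -1.7197 124.8384 152.3543] turn deg [-0.301  24.9021  0.2647]
shift mm [  2.4909 124.8992 161.4245] turn deg [-0.301  24.9021  0.2647]
```

```bash
python3 -m crank '[[0,40,0,0,8,0,-1],[0,80,0,0,16,0,-1],[-10,110,20,0,24,0,-1],[-20,125,70,0,25,0,-1],[-21,125,105,0,25,0,-1],[-21,125,105,0,25,0,-1],[-21,125,105,0,25,0,-1]]'
python3 - <<'E'
from chk import *
s=bot.observe();print(s['time_s'],s['joints'])
for z in(.075,.065,.037): to((.511,.3486,z),down(187))
d,E=cam('side'); im=d['pixels'][:,:,::-1][150:330,150:330]; cv2.imwrite('pics/s9.png',cv2.resize(im,None,fx=3.3,fy=3.3,interpolation=2))
E
```

```text
time_s: 14.48
tcp_pos: [0.5113, 0.3489, 0.1235]
eef_rot: [-0.197, 3.135, -0.008]
contact_force: [-0.4, -0.2, 0.8]
finger_gap: -0.0
14.475 [ 0.601   0.2405  0.1418  1.4742 -0.0047  0.4756]
shift mm [ 0.3274 -0.049  48.5296] turn deg [-0.2952  0.0164  0.1876]
shift mm [ 0.3302  0.0025 58.5294] turn deg [-0.2952  0.0164  0.1876]
shift mm [ 0.3379  0.1468 86.5291] turn deg [-0.2952  0.0164  0.1876]
```

View pics/s9.png

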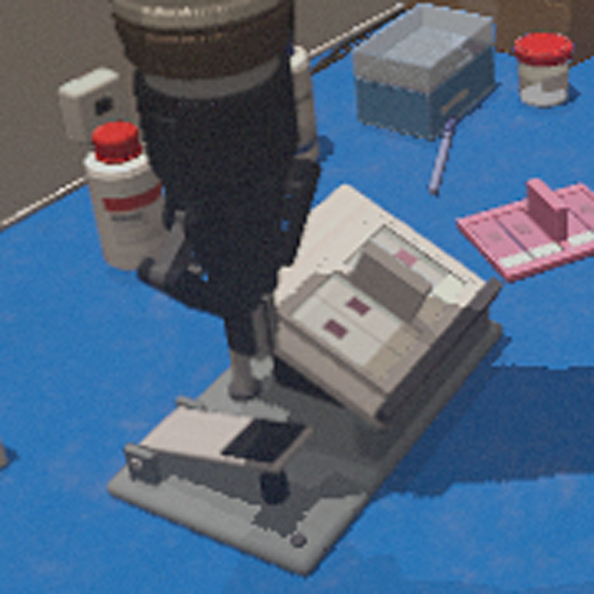

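```bash
python3 -m crank '[[0,0,0,0,0,10,-1],[0,0,0,0,0,20,-1],[0,0,0,0,0,30,-1],[0,0,0,0,0,40,-1],[0,0,0,0,0,50,-1],[0,0,0,0,0,60,-1],[0,0,0,0,0,70,-1],[0,0,0,0,0,80,-1]]'
python3 -m crank '[[0,0,20,0,0,10,-1],[0,0,40,0,0,10,-1],[0,0,50,0,0,10,-1],[0,0,55,0,0,10,-1],[0,0,55,0,0,10,-1],[0,0,55,0,0,10,-1]]'
python3 - <<'E'
from chk import *
for z in(.06,.04,.037): to((.511,.3486,z),down(97))
d,E=cam('side'); im=d['pixels'][:,:,::-1][150:330,150:330]; cv2.imwrite('pics/s10.png',cv2.resize(im,None,fx=3.3,fy=3.3,interpolation=2))
E
```

```text
time_s: 15.52
tcp_pos: [0.5115, 0.3493, 0.1251]
eef_rot: [1.868, 2.52, -0.001]
contact_force: [-0.2, -0.1, 0.0]
finger_gap: 0.0
time_s: 16.27
tcp_pos: [0.5118, 0.349, 0.0683]
eef_rot: [2.075, 2.353, -0.004]
contact_force: [0.6, 0.1, 0.5]
finger_gap: 0.0
shift mm [-0.2535 -0.8931  8.3007] turn deg [0.0514 0.279  0.2038]
shift mm [-0.1561 -0.9108 28.3005] turn deg [0.0514 0.279  0.2038]
shift mm [-0.1415 -0.9135 31.3005] turn deg [0.0514 0.279  0.2038]
```

View pics/s10.png

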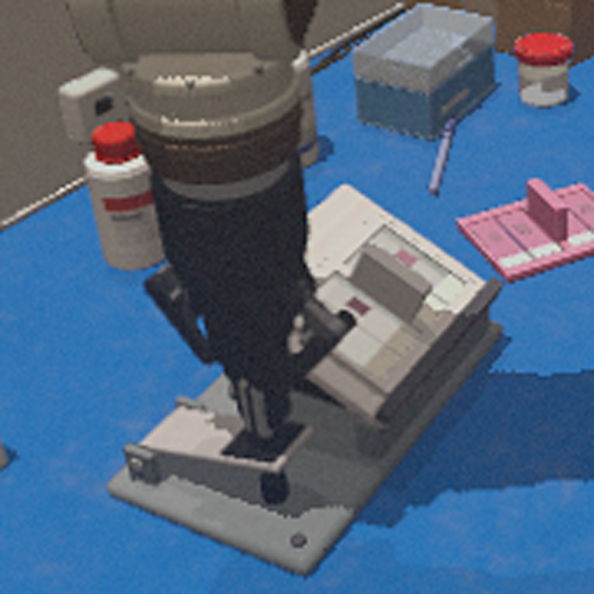

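```bash
python3 -m crank '[[0,0,5,0,0,0,-1],[0,0,10,0,0,0,-1],[0,-1,15,0,0,0,-1],[0,-2,20,0,0,0,-1],[0,-3,25,0,0,0,-1],[0,-3,28,0,0,0,-1],[0,-3,28,0,0,0,-1]]'
python3 -m crank '[[0,0,1.5,0,0,0,-1],[0,0,1.5,0,0,0,-1]]'
```

```text
time_s: 17.2
tcp_pos: [0.5081, 0.3483, 0.0395]
eef_rot: [2.075, 2.354, -0.006]
contact_force: [-4.3, -0.5, 7.3]
finger_gap: 0.0002
time_s: 17.45
tcp_pos: [0.5082, 0.3483, 0.0382]
eef_rot: [2.075, 2.354, -0.006]
contact_force: [-3.9, -1.2, 7.4]
finger_gap: -0.0003
```

```bash
python3 -m crank '[[0,0,1.5,0,0,0,-1],[0,0,1.5,0,0,0,-1]]'; python3 -m crank '[[0,0,1.5,0,0,0,-1],[0,0,1.5,0,0,0,-1]]'
```

```text
time_s: 17.7
tcp_pos: [0.5083, 0.3484, 0.0374]
eef_rot: [2.075, 2.354, -0.005]
contact_force: [-5.4, -1.6, 11.3]
finger_gap: -0.0003
time_s: 17.95
tcp_pos: [0.5083, 0.3484, 0.0371]
eef_rot: [2.075, 2.354, -0.004]
contact_force: [-8.7, -4.3, 18.9]
finger_gap: 0.0002
```

```bash
python3 -m crank '[[0,0,1,0,0,0,-1],[0,0,1,0,0,0,-1],[0,0,1,0,0,0,-1],[0,0,1,0,0,0,-1],[0,0,1,0,0,0,-1],[0,0,1,0,0,0,-1]]'
python3 - <<'E'
from chk import *
d,E=cam('side'); im=d['pixels'][:,:,::-1][150:330,150:330]; cv2.imwrite('pics/s11.png',cv2.resize(im,None,fx=3.3,fy=3.3,interpolation=2))
E
```

```text
time_s: 18.7
tcp_pos: [0.5083, 0.3485, 0.0368]
eef_rot: [2.075, 2.354, -0.003]
contact_force: [-10.2, -4.6, 23.8]
finger_gap: 0.0002
```

View pics/s11.png

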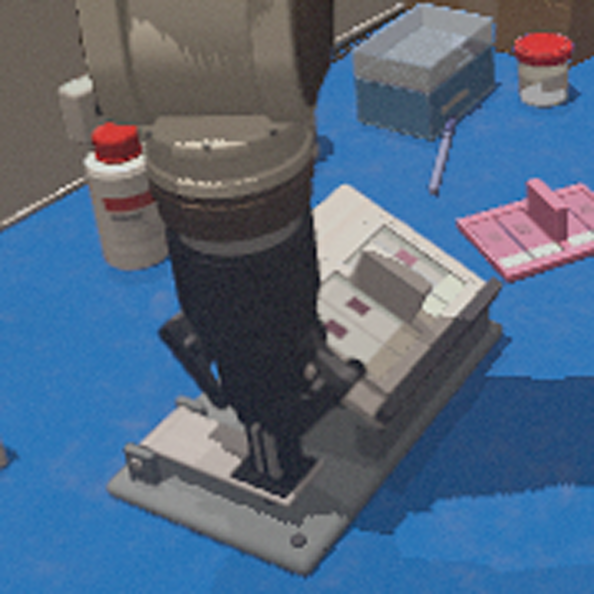

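Treadle at the stop (force rising with no further travel). Releasing slowly and lifting clear.

```bash
python3 -m crank '[[0,0,-3,0,0,0,-1],[0,0.5,-8,0,0,0,-1],[0,1.5,-13,0,0,0,-1],[0,2.5,-18,0,0,0,-1],[0,3,-24,0,0,0,-1],[0,3,-40,0,0,0,-1],[0,3,-80,0,0,0,-1],[0,3,-130,0,0,0,-1]]'
python3 -m crank '[[0,0,-20,0,0,0,-1],[0,0,-20,0,0,0,-1],[0,0,-20,0,0,0,-1],[0,0,-20,0,0,0,-1]]'
python3 - <<'E'
from chk import *
d,E=cam('side'); im=d['pixels'][:,:,::-1][150:330,150:330]; cv2.imwrite('pics/s12.png',cv2.resize(im,None,fx=3.3,fy=3.3,interpolation=2))
d,E=cam('top'); cv2.imwrite('pics/t12.png',d['pixels'][:,:,::-1])
E
```

```text
time_s: 19.75
tcp_pos: [0.5108, 0.3488, 0.1646]
eef_rot: [2.075, 2.354, -0.009]
contact_force: [0.9, 1.5, 0.8]
finger_gap: -0.0001
time_s: 20.25
tcp_pos: [0.511, 0.3491, 0.1824]
eef_rot: [2.075, 2.354, -0.009]
contact_force: [-0.2, 0.1, -0.8]
finger_gap: -0.0
```

View pics/s12.png

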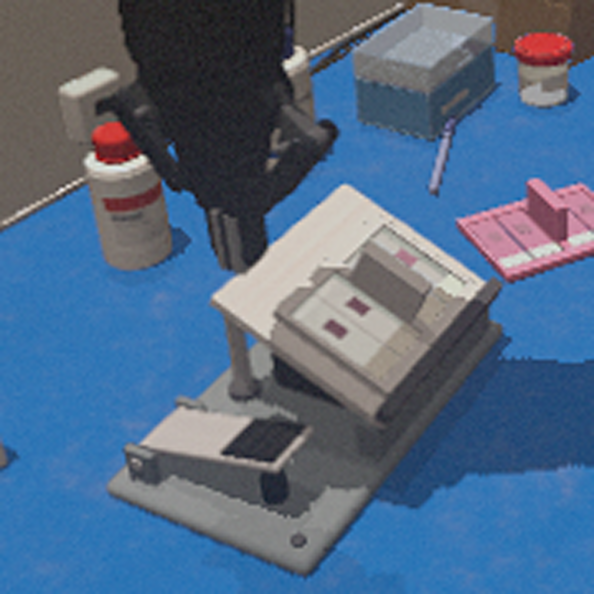

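View pics/t12.png

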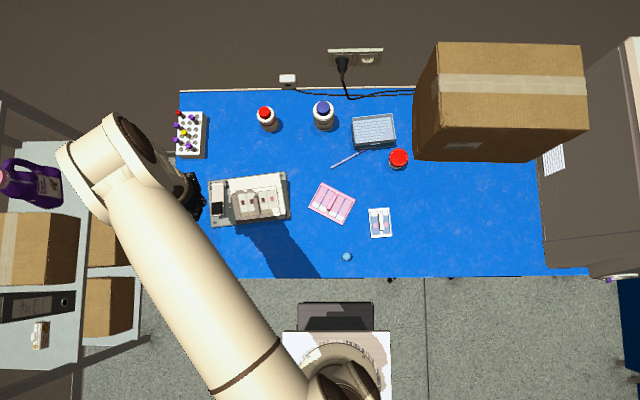

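The treadle is back up at its original position, the carrier is seated against the ledge, and the bystanders haven't moved: small carrier at (380,222), cup at (398,158), vial at (347,257).

```bash
python3 -c "
from bench import bot
print(bot.hand_in())"
```

```text
the job is handed in; nothing more can be done
None
```

I laid the large carrier on the sloped plate and tripped the treadle. I handed the job in at about 20 s of the 58 s allowed; `hand_in` gives no verdict.

- **Carrier:** I gripped it by its lug, creeped it down to first contact (about 12 N, then backed off 1 mm) and released it. After release, the wrist picture showed it flat and flush against the ledge, with its middle within about 1 mm of the plate's middle line.
- **Treadle:** I pressed the pad with the shut fingers until the force rose to about 24 N with no further travel. The tip was then at 36.8 mm, against the expected 37 mm. I held it for more than 0.5 s and let it up slowly.
- **Last pictures:** The treadle is up, the carrier is still in place, the gripper is clear of everything, and the small carrier, cup and vial show no visible shift.

**What went wrong or disagreed:**
- On the first approach the last joint reached its limit, so I turned the carrier half round in the air, which the task allows.
- The wrist camera put the plate about 3 mm further left than my fit from the fixed cameras. I left the placing as it was because the carrier looked centred on the plate in the wrist picture.

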